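Hold the reference cell in the photometer's beam

ROBOT

A 7-joint arm with a two-finger parallel gripper is mounted at the origin on the work surface. World frame = base frame: x ahead of the robot, y to its left, z up, the work surface at z = 0. Lengths are in m, angles in rad, forces in N, time in s.
With the tool pointing down it reaches from about 0.425 to 0.875 m from the base axis. Payload 4.7 kg.
Tool frame: the origin (TCP) lies between the finger pads; the fingertips stand 19 mm ahead of it and the grasp point (between the pads) is the TCP; z points along the fingers, x is the direction in which the jaws open and shut, and the axes are right-handed (so a half turn about z gives the same grasp; the last joint's range is limited). The gripper opens to 87 mm and grips with 3 to 60 N. Pads are 19 mm wide; open, the fingers measure 117 mm over their backs; the gripper's body (75 mm by 190 mm) begins 51 mm behind the grasp point.
Start: joints at [-1.267, 0.321, -0.07, 1.45, 0.023, 1.371, -0.057], TCP at [0.186, 0.623, 0.242] pointing down, gripper open.
Joint ranges: [-2.86, 2.86], [-0.3, 2.09], [-1.38, 1.24], [0.06, 2.45], [-1.56, 4.7], [0.09, 2.05], [-2.69, 2.69]. Speed limits (rad/s): [2.57, 2.57, 3.14, 3.14, 3.14, 3.14, 3.14].

INTERFACE

Orientations are given as a unit quaternion [x, y, z, w].
In Python, from workcell import bot gives the robot as it stands. The module is installed in compiled form; this text tells all that it offers.
- The arm moves only by the shell command python3 -m jog 'ROWS' [FORCE]. ROWS is a JSON object of lists of equal length, an entry for each row: "linear": the shift along the tool's x, y, z in cm, a list of three; "dr": the turn, a rotation vector about the tool's x, y, z in degrees, a list of three; "hand": the closure, from 0 (fully open) to 1 (shut). A call has exactly 5 rows; each row is the pose to reach, as a shift and turn from the pose measured when the call began, along the tool's axes at that moment; what a row does not reach only later rows make up. A row lasts 1/8 s, in which the tool goes at most 62.5 mm and 10.7 degrees, less where a joint would pass 70% of its speed; a pose out of reach is approached as far as the arm can. A call with a gripper value outside its range is refused whole. The fingers move at their own pace and stop on an object; FORCE is the grip in N (left out, the last holds). Time passes only in rows, so rows that repeat a pose let the fingers close, or fill a call up. It gives the time, the measured TCP pose, the force and the opening at its end, in the units of the state.
- bot.state(): the state, without advancing time (a new reading comes with each control period).
- bot.get_image(name): name is "side" or "top" or "wrist"; returns the picture (420x560x3 uint8, red, green, blue); there is no depth.
- bot.camera_info(name): a dict with "intrinsics" (3x3 intrinsics, pixels), "rvec" (rotation vector, rad) and "tvec" (3), from world to camera coordinates, as OpenCV has them. Camera axes: x right, y down, z forward; pixel columns grow to the right and rows downward; lengths in m; the calibration is good to about 2 mm. A picture is of the moment at which its call begins: read the wrist's pose just before it. camera_info takes no time and is no camera call; for the wrist camera it gives the pose at the moment of the call.
- bot.finish_job(): hands the job in, once; it reports no verdict.
The state is a dict: "time": time; "qpos": joint angles; "qd": joint speeds; "tau": joint torques, N m; "eef_pos": TCP position; "eef_rot": TCP orientation; "wrist_force": force on the tool from outside, world axes, zero at the start; "torque": the same for the moment, N m; "gripper_width": finger opening in m.
Only numpy, scipy, OpenCV 4.12 (cv2) and the standard library are available. Lean on these libraries where they do the work, as an engineer would, in place of code of your own. Each camera call takes 0.05 s, during which the arm holds its last target.

TASK

Check the dosing photometer with its glass reference cell. The case's lid has no handle: take the red-handled opener, put its blade in the slot under the lid's orange front edge and lever the lid right open, past upright, without using the fingers on it, then lay the opener flat back on the bench. Grip the cell by its two white frosted faces only, never by the clear ones, lift it out and hold it still and upright, clear of everything, midway between lamp and detector with the red beam passing squarely through the middle of its clear faces at 20 mm above its foot; finish while still holding it there, lid left open, the bottle, beaker and bung left alone.

Things in the scene. Friction and masses are not known exactly. Their poses are not given: they have to be found in the camera images.
- case: Fixed grey open-topped case, outside 170 (x) x 180 (y) x 80 mm high, walls and floor 6 mm; origin at the centre of its underside. The lid is hinged along its +x rim; its -x side is the front. A black ledge 16 mm deep (x from -101 to -85), 180 mm wide, sticks out of the front, its top at z 72 mm; the closed lid overhangs it with its underside at z 80 mm, leaving a slot 8 mm high, 16 mm deep and open at the front and both ends, with the front wall at its back.
- slot (a point): Middle of the mouth of the slot, in the plane of the lid's front edge: 101 mm in front of the case's origin, 76 mm up (half way between ledge and lid). Its axes are the case's: the blade goes in along +x.
- lid_hinge (a point): Middle of the hinge line, at x +85, z 80 mm of the case; the hinge runs along the case's y. The closed lid's underside reaches 186 mm from it towards -x.
- lid (a joint): Lid angle in rad: 0 closed, 1.57 upright, stop at 1.9. The stiff hinge (about 0.12 N m) keeps the lid where it is left; raising it takes about 1 to 1.5 N at the front edge.
- lid_edge (a point): Middle of the front edge of the lid, on its underside; moves with the lid. The lid is a flat clear sheet 186 x 180 x 5 mm with orange borders and no handle. Axes: those of the case when closed, turning with the lid.
- opener: Loose opener, about 90 g, lying on the bench: red handle 95 mm long, 24 mm wide, 28 mm high (x from -75 to +20), and a steel blade 20 mm wide and 2.5 mm thick from x +20 to +90, at mid height (z 14 mm). Origin on the underside of the handle, below the balance point (the place to grip, across y); x points along the blade, z up as it lies.
- blade_tip (a point): Middle of the blade's tip: x +90, z 14 mm of the opener.
- cell: Loose solid glass reference cell, 20 x 20 mm and 60 mm tall, purple, about 70 g, standing inside the case on a black rubber nest: its foot is 10 mm above the case's underside, and low fences (up to 8 mm above its foot, 1.5 mm clear all round) keep it from shifting. It stands near the case's middle, turned by up to 0.4 rad against the case. Origin at the centre of its foot, z up, x normal to the clear faces, y normal to the frosted faces.
- cell_frosted: The cell's two white frosted faces, 19 x 60 mm, 20 mm apart, at its +y and -y; the ones to grip. Same origin and axes as the cell.
- cell_windows: The cell's two clear purple faces, 15 x 59 mm, 20 mm apart, at its +x and -x; not to be touched by the robot. Same origin and axes as the cell.
- cell_spot (a point): Point on the cell's axis 20 mm above its foot, where the beam should cross it; axes as the cell's.
- photometer: Fixed photometer: aluminium base 165 (x) x 90 (y) x 12 mm with a black lamp head at -x and a blue detector head at +x, each 40 mm long in x, 56 mm wide and reaching 85 mm above the bench; 80 mm free between the heads, open above and at both y sides. Origin at the centre of the underside; the beam runs along x.
- beam (a point): Middle of the red beam, half way between the heads, 60 mm above the bench; axes as the photometer's (beam along x). The cell's spot belongs here, with the cell's x along the beam, either way round; the cell's foot is then 28 mm above the base.
- bottle: Amber bottle, 48 mm across, 110 mm tall, bystander; origin at the centre of its foot.
- beaker: White plastic beaker, 60 mm across, 75 mm tall, bystander; origin at the centre of its foot.
- bung: Cream drum bung, 66 mm across, 24 mm tall, bystander; origin at the centre of its foot.
Not all that is in view belongs to the job. Of the things that look like the photometer, the smallest one is meant.

How it is judged:
By the outcome, as a careful person would: the job done as asked, in the order asked, and still so for the second after the job is handed in, while the arm keeps its last pose, push and grip.
It also fails if it takes over 72 s, if anything falls off the work surface, if the arm or the gripper's body presses on something with over 40 N, if the wrist force passes 120 N, or if a joint passes its speed limit or range.

## Working session

There is one attempt and no reset: what is moved stays moved. The work goes in short steps, Python scripts to look and compute and a shell command to move; the robot and the scene stay as the last step left them, time stands still between calls to the robot, and variables do not carry over. Pictures are saved under pics/ and viewed, and the job is handed in when it is done.

```bash
mkdir -p pics; ls
python3 - <<'E'
from workcell import bot
import cv2
print(bot.state())
for n in ("side","top","wrist"):
    i=bot.camera_info(n); print(n,i)
    cv2.imwrite(f"pics/{n}0.png",bot.get_image(n)[:,:,::-1])
E
```

```text
pics
{'time': 0.0, 'qpos': array([-1.26689994,  0.32183371, -0.07007112,  1.45166039,  0.02262492,
        1.37080988, -0.05688889]), 'qd': array([-0.00246924,  0.00027728, -0.00068664, -0.00224805,  0.00179231,
       -0.00157721, -0.0003737 ]), 'tau': array([ 2.02785754e-04, -4.91298723e+01, -4.03709309e-01, -3.12526274e+01,
       -6.38604281e-02,  4.39344859e-02,  1.85213853e-04]), 'eef_pos': array([0.18565731, 0.62238339, 0.24046177]), 'eef_rot': array([ 8.01786724e-01,  5.97609507e-01, -7.31955361e-04,  6.24749008e-04]), 'wrist_force': array([ 0.18808133, -0.65646003,  0.05454762]), 'torque': array([ 0.01220903, -0.04972843, -0.03028899]), 'gripper_width': 0.08656423298488292}
side {'intrinsics': array([[392.22371545,   0.        , 279.69721986],
       [  0.        , 392.22371545, 210.07317014],
       [  0.        ,   0.        ,   1.        ]]), 'rvec': array([ 2.16990295, -0.8634444 ,  0.37466229]), 'tvec': array([-0.45148321,  0.28392616,  0.78938419])}
top {'intrinsics': array([[389.67143752,   0.        , 279.43311229],
       [  0.        , 389.67143752, 208.08889315],
       [  0.        ,   0.        ,   1.        ]]), 'rvec': array([ 2.10986334, -2.16412368,  0.11983086]), 'tvec': array([-0.0478488 ,  0.56873535,  1.10366874])}
wrist {'intrinsics': array([[335.2606533 ,   0.        , 280.04421777],
       [  0.        , 335.2606533 , 207.00728391],
       [  0.        ,   0.        ,   1.        ]]), 'rvec': array([-2.32482469, -1.73470787, -0.24610158]), 'tvec': array([-0.64860445, -0.03427215,  0.39181042])}
```

View pics/side0.png

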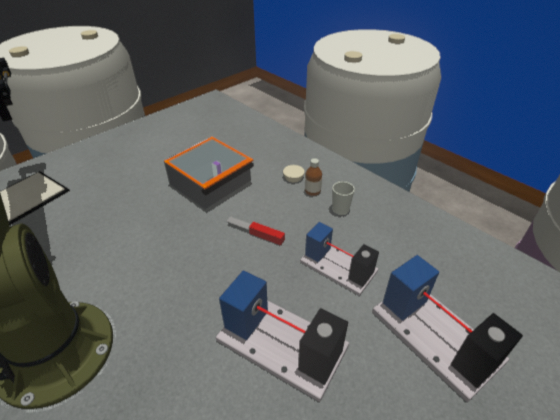

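View pics/top0.png

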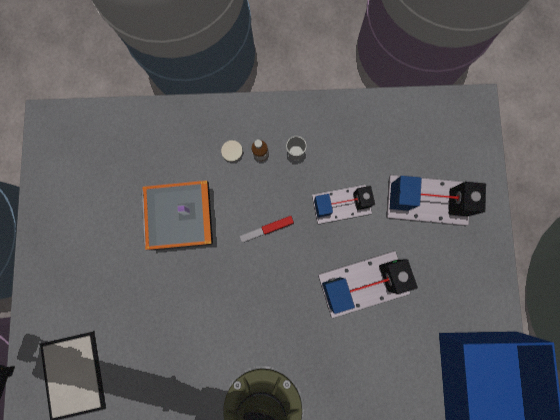

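View pics/wrist0.png

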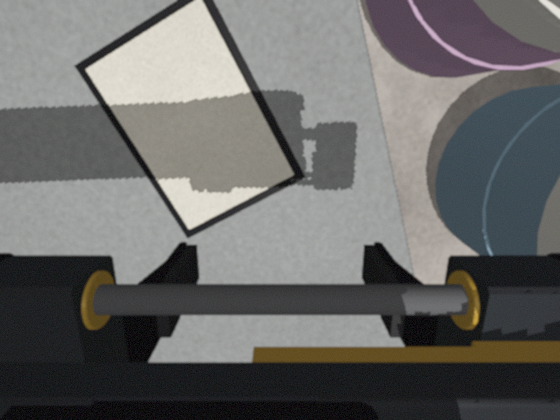

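The side and top views show the case near top px (178,215), the opener near (268,229) with its blade pointing left, and the smallest photometer near (344,204). I'll zoom in on these.

```bash
cat > h.py <<'E'
import numpy as np, cv2
from scipy.spatial.transform import Rotation as R
from workcell import bot
def cam(n):
    i=bot.camera_info(n); return i["intrinsics"],R.from_rotvec(np.ravel(i["rvec"])).as_matrix(),np.ravel(i["tvec"])
def ray(c,uv):
    K,r,t=c; d=np.linalg.solve(K,[uv[0],uv[1],1.]); return -r.T@t, r.T@d
def onz(c,uv,z):
    o,d=ray(c,uv); return o+d*(z-o[2])/d[2]
def proj(c,P):
    K,r,t=c; q=(np.atleast_2d(P)@r.T+t)@K.T; return q[:,:2]/q[:,2:]
def tri(c1,u1,c2,u2):
    o,d=ray(c1,u1);p,e=ray(c2,u2);s=np.linalg.lstsq(np.c_[d,-e],p-o,rcond=None)[0]
    a,b=o+d*s[0],p+e*s[1]; return (a+b)/2,np.linalg.norm(a-b)
E
python3 - <<'E'
import cv2
t=cv2.imread('pics/top0.png');s=cv2.imread('pics/side0.png')
cv2.imwrite('pics/t_case.png',cv2.resize(t[170:260,135:305],None,fx=4.7,fy=4.7,interpolation=cv2.INTER_CUBIC))
cv2.imwrite('pics/t_pho.png',cv2.resize(t[130:230,220:380],None,fx=5,fy=5,interpolation=cv2.INTER_CUBIC))
cv2.imwrite('pics/s_case.png',cv2.resize(s[130:250,160:300],None,fx=5,fy=5,interpolation=cv2.INTER_CUBIC))
E
```

```text
(no output)
```

View pics/t_case.png

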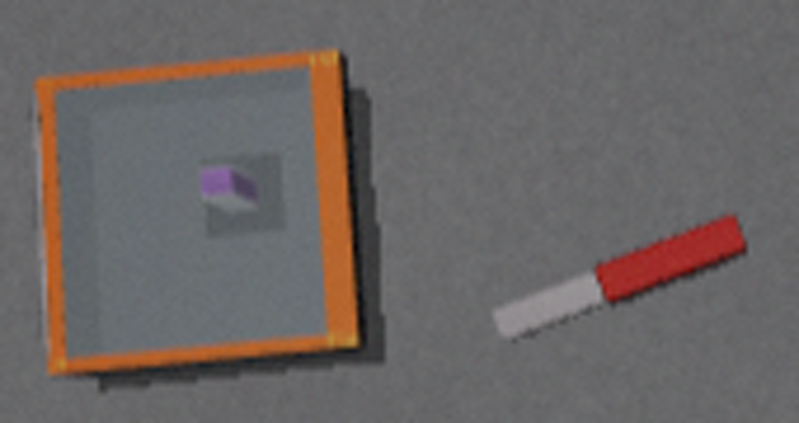

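View pics/t_pho.png

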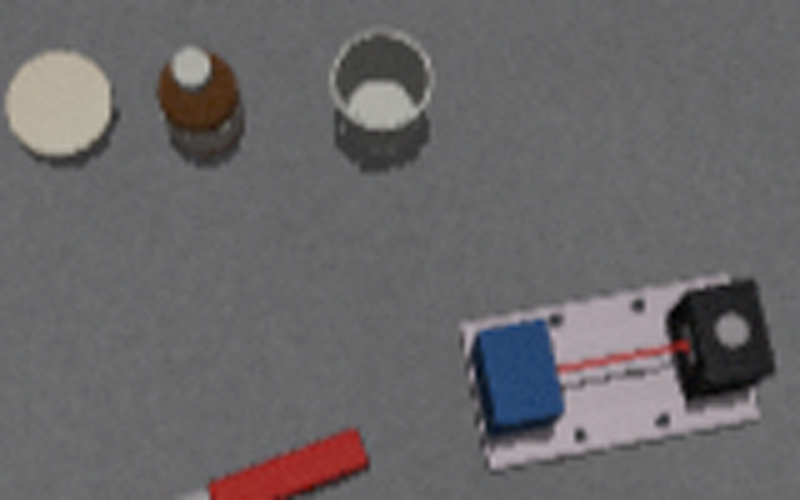

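View pics/s_case.png

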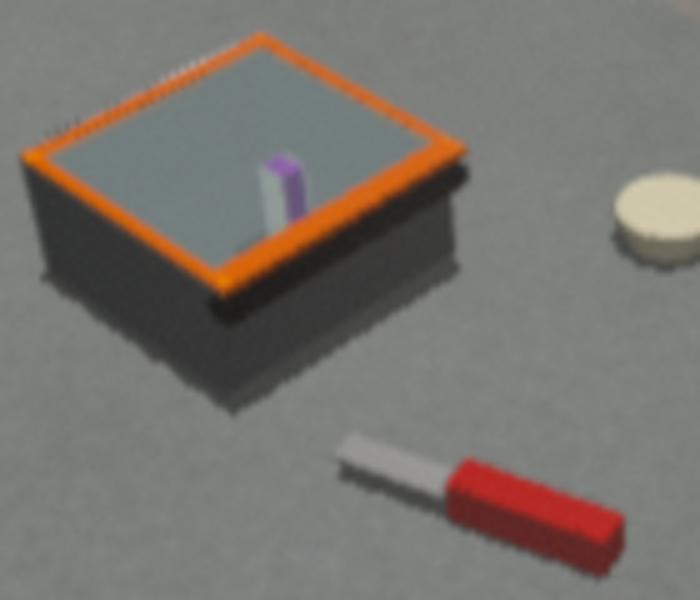

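```bash
cat > m.py <<'E'
from h import *
c=cam('top'); im=cv2.imread('pics/top0.png'); hsv=cv2.cvtColor(im,cv2.COLOR_BGR2HSV)
def rect(m,x0,x1,y0,y1,z,name,up=6):
    mm=np.zeros_like(m); mm[y0:y1,x0:x1]=m[y0:y1,x0:x1]
    cs,_=cv2.findContours(mm,cv2.RETR_EXTERNAL,cv2.CHAIN_APPROX_NONE)
    k=max(cs,key=cv2.contourArea)[:,0]
    P=np.array([onz(c,p,z)[:2] for p in k])
    (ctr,size,ang)=cv2.minAreaRect((P*1000).astype(np.float32))
    print(name,np.round(ctr,1),np.round(size,1),round(ang,2)); print(np.round(cv2.boxPoints((ctr,size,ang)),1).tolist())
orange=cv2.inRange(hsv,(5,140,90),(25,255,255)); rect(orange,130,230,170,260,.085,'lid')
red=cv2.inRange(hsv,(0,140,90),(4,255,255))|cv2.inRange(hsv,(174,140,90),(180,255,255)); rect(red,255,300,205,245,.028,'handle')
blue=cv2.inRange(hsv,(100,120,60),(125,255,255)); rect(blue,305,340,185,225,.085,'det')
b,g,r=[im[:,:,i].astype(int) for i in range(3)]
pu=((b>g+25)&(r>g+8)).astype(np.uint8)*255; rect(pu,165,205,195,225,.07,'cell')
pink=cv2.inRange(im[:,:,2],140,255); rect(pink,305,380,175,230,.012,'base'); 
st=cv2.inRange(im[:,:,2],130,255); rect(st,235,268,225,245,.0153,'blade')
for p in [(197,195)]: print(im[195,197],im[209,180:190].tolist())
E
python3 m.py
```

```text
lid [550.5 228.7] [180.3 185.7] 3.89
[[454.20001220703125, 315.29998779296875], [466.79998779296875, 130.0], [646.7999877929688, 142.1999969482422], [634.2000122070312, 327.5]]
handle [520.4 -54. ] [23.7 92.5] 19.43
[[493.79998779296875, -14.300000190734863], [524.5999755859375, -101.5999984741211], [546.9000244140625, -93.69999694824219], [516.0999755859375, -6.5]]
det [ 568.3 -187.8] [54.4 38.5] 9.09
[[538.4000244140625, -173.10000610351562], [544.5, -211.10000610351562], [598.2000122070312, -202.5], [592.2000122070312, -164.5]]
cell [569.7 219.6] [14.7 17.4] 0.61
[[562.2999877929688, 228.1999969482422], [562.5, 210.8000030517578], [577.2000122070312, 211.0], [577.0, 228.3000030517578]]
base [ 579.1 -247.3] [ 88.4 162.7] 8.85
[[522.9000244140625, -173.8000030517578], [547.9000244140625, -334.5], [635.2999877929688, -320.8999938964844], [610.2999877929688, -160.1999969482422]]
blade [498.   15.1] [20.9 87.6] 18.8
[[474.0, 53.20000076293945], [502.20001220703125, -29.799999237060547], [522.0999755859375, -23.100000381469727], [493.79998779296875, 59.900001525878906]]
[115 109 108] [[145, 92, 123], [143, 89, 120], [144, 90, 121], [145, 91, 123], [118, 84, 100], [91, 66, 77], [90, 67, 78], [92, 68, 79], [91, 70, 78], [99, 84, 87]]
```

Everything is located. The lid's fitted size, 180.3 x 185.7 mm, matches its spec. I'll write a goal helper, then move over the opener.

```bash
cat >> h.py <<'E'
def goal(p,yaw,pitch=0):
    """p mm world; yaw deg of tool x; tool down, tilt about tool x by pitch deg. prints linear cm, dr deg"""
    s=bot.state(); Rc=R.from_quat(s["eef_rot"])
    a=np.radians(yaw); X=np.array([np.cos(a),np.sin(a),0]);Z=np.array([0,0,-1.]);Y=np.cross(Z,X)
    Rt=R.from_matrix(np.c_[X,Y,Z])*R.from_euler('x',pitch,degrees=True)
    l=Rc.inv().apply(np.array(p)/1000-s["eef_pos"])*100
    d=(Rc.inv()*Rt).as_rotvec(degrees=True)
    print("linear",np.round(l,2).tolist(),"dr",np.round(d,2).tolist())
CO=np.array([550.0,236.7]);CY=93.89
def case(x,y,z):
    a=np.radians(CY);return [CO[0]+x*np.cos(a)-y*np.sin(a),CO[1]+x*np.sin(a)+y*np.cos(a),z]
def show():
    s=bot.state();print(round(s["time"],2),np.round(s["eef_pos"]*1000,1),'X',np.round(R.from_quat(s["eef_rot"]).as_matrix()[:,0],3),'Z',np.round(R.from_quat(s["eef_rot"]).as_matrix()[:,2],3),np.round(s["wrist_force"],2),np.round(s["gripper_width"]*1000,1))
E
python3 -c "
from h import *
goal([480,300,240],45)
goal([511.2,-28.1,150],19.43)"
```

```text
linear [-22.5, 37.42, 0.11] dr [0.02, 0.08, 28.4]
linear [-53.04, 49.78, 9.15] dr [0.04, 0.07, 53.97]
```

```bash
python3 -m jog '{"linear":[[-5,8,0],[-9,15,0],[-13,22,0],[-18,30,0],[-22.5,37.4,0]],"dr":[[0,0,6],[0,0,12],[0,0,18],[0,0,24],[0,0,28.4]],"hand":[0,0,0,0,0]}'; python3 -c "
from h import *
goal([511.2,-28.1,150],19.43)"
```

```text
time: 0.78
eef_pos: [0.3974, 0.3904, 0.2409]
eef_rot: [0.924, 0.381, -0.0, 0.001]
wrist_force: [0.3, 0.0, -0.5]
gripper_width: 0.0871
linear [-21.43, 37.68, 9.14] dr [0.05, 0.05, 25.42]
```

```bash
python3 -m jog '{"linear":[[-3.5,5,1],[-7,10.5,3],[-10.5,16,5],[-14,21.5,7],[-17,28,9]],"dr":[[0,0,6],[0,0,12],[0,0,18],[0,0,22],[0,0,25.4]],"hand":[0,0,0,0,0]}'; python3 -c "
from h import *
goal([511.2,-28.1,150],19.43)"
```

```text
time: 1.4
eef_pos: [0.4649, 0.0974, 0.1589]
eef_rot: [0.986, 0.168, -0.0, 0.0]
wrist_force: [0.6, -0.1, -0.0]
gripper_width: 0.0872
linear [0.21, 13.38, 0.9] dr [0.03, 0.02, -0.07]
```

```bash
python3 -m jog '{"linear":[[0,5,0.4],[0.1,10,0.9],[0.2,13.4,0.9],[0.2,13.4,0.9],[0.2,13.4,0.9]],"dr":[[0,0,0],[0,0,0],[0,0,0],[0,0,0],[0,0,0]],"hand":[0,0,0,0,0]}'
python3 - <<'E'
from h import *
show()
c=cam('wrist'); im=bot.get_image('wrist')[:,:,::-1].copy(); cv2.imwrite('pics/w1.png',im)
hsv=cv2.cvtColor(im,cv2.COLOR_BGR2HSV)
red=cv2.inRange(hsv,(0,140,60),(5,255,255))|cv2.inRange(hsv,(173,140,60),(180,255,255))
k=max(cv2.findContours(red,cv2.RETR_EXTERNAL,cv2.CHAIN_APPROX_NONE)[0],key=cv2.contourArea)[:,0]
P=np.array([onz(c,p,.028)[:2] for p in k])*1000
r=cv2.minAreaRect(P.astype(np.float32));print(r,cv2.boxPoints(r).round(1).tolist(), cv2.boundingRect(k))
E
```

```text
time: 2.02
eef_pos: [0.5109, -0.0276, 0.1497]
eef_rot: [0.986, 0.168, -0.0, -0.0]
wrist_force: [0.1, 0.6, 0.6]
gripper_width: 0.0874
2.02 [510.9 -27.6 149.7] X [ 0.943  0.332 -0.001] Z [-0.001 -0.    -1.   ] [0.05 0.56 0.6 ] 87.4
((519.00732421875, -51.531795501708984), (22.364543914794922, 91.98921966552734), 19.622093200683594) [[493.0, -12.0], [523.9000244140625, -98.5999984741211], [545.0, -91.0999984741211], [514.0999755859375, -4.5]] (267, 182, 28, 103)
```

View pics/w1.png

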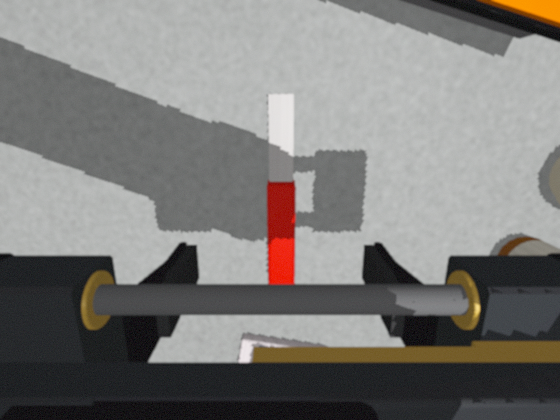

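The opener is centred between the jaws (handle px 267–295, wrist view) and agrees with the top view to about 2 mm, so I'll go down and grip.

```bash
python3 -m jog '{"linear":[[0,0,5],[0,0,9],[0,0,11.5],[0,0,12.7],[0,0,12.7]],"dr":[[0,0,0],[0,0,0],[0,0,0],[0,0,0],[0,0,0]],"hand":[0,0,0,0,0]}' 60; python3 -m jog '{"linear":[[0,0,0],[0,0,0],[0,0,0],[0,0,0],[0,0,0]],"dr":[[0,0,0],[0,0,0],[0,0,0],[0,0,0],[0,0,0]],"hand":[1,1,1,1,1]}' 60
```

```text
time: 2.7
eef_pos: [0.5104, -0.0262, 0.0225]
eef_rot: [0.986, 0.17, -0.001, -0.0]
wrist_force: [0.3, -0.5, 0.6]
gripper_width: 0.087
time: 3.32
eef_pos: [0.5104, -0.0262, 0.0226]
eef_rot: [0.986, 0.17, -0.001, -0.0]
wrist_force: [0.3, -0.3, 0.1]
gripper_width: 0.0449
```

```bash
python3 -m jog '{"linear":[[0,0,0],[0,0,0],[0,0,0],[0,0,0],[0,0,0]],"dr":[[0,0,0],[0,0,0],[0,0,0],[0,0,0],[0,0,0]],"hand":[1,1,1,1,1]}' 60;  python3 -m jog '{"linear":[[0,0,-2],[0,0,-4],[0,0,-6.2],[0,0,-6.2],[0,0,-6.2]],"dr":[[0,0,0],[0,0,0],[0,0,0],[0,0,0],[0,0,0]],"hand":[1,1,1,1,1]}'; python3 -c "
from h import *
show();goal(case(-212,0,84.6),CY-90)"
```

```text
time: 3.95
eef_pos: [0.5104, -0.0263, 0.0226]
eef_rot: [0.986, 0.17, -0.001, -0.0]
wrist_force: [0.2, 0.6, -0.3]
gripper_width: 0.0234
time: 4.58
eef_pos: [0.5099, -0.0262, 0.0837]
eef_rot: [0.986, 0.17, -0.001, -0.0]
wrist_force: [-0.2, -0.5, -1.8]
gripper_width: 0.0237
4.58 [509.9 -26.2  83.7] X [ 0.943  0.334 -0.003] Z [-0.003  0.    -1.   ] [-0.19 -0.48 -1.81] 23.7
linear [6.86, -3.02, -0.11] dr [-0.04, 0.17, 15.63]
```

```bash
python3 -m jog '{"linear":[[3,-1.5,0],[6.86,-3.0,-0.1],[6.86,-3.0,-0.1],[6.86,-3.0,-0.1],[6.86,-3.0,-0.1]],"dr":[[0,0,8],[0,0.1,15.6],[0,0.2,15.6],[0,0.2,15.6],[0,0.2,15.6]],"hand":[1,1,1,1,1]}'
python3 - <<'E'
from h import *
show()
for n in ('top','side'):
    im=bot.get_image(n)[:,:,::-1].copy(); cv2.imwrite(f'pics/{n}2.png',im)
    a=im[170:270,140:310] if n=='top' else im[130:250,150:310]
    cv2.imwrite(f'pics/{n}2z.png',cv2.resize(a,None,fx=4.7,fy=4.7,interpolation=cv2.INTER_CUBIC))
cv2.imwrite('pics/w2.png',bot.get_image('wrist')[:,:,::-1])
E
```

```text
time: 5.2
eef_pos: [0.5635, 0.0239, 0.0839]
eef_rot: [0.999, 0.034, -0.001, -0.0]
wrist_force: [0.7, -0.0, -1.3]
gripper_width: 0.0237
5.2 [563.5  23.9  83.9] X [ 0.998  0.067 -0.001] Z [-0.001  0.    -1.   ] [ 0.71 -0.05 -1.34] 23.7
```

View pics/top2z.png

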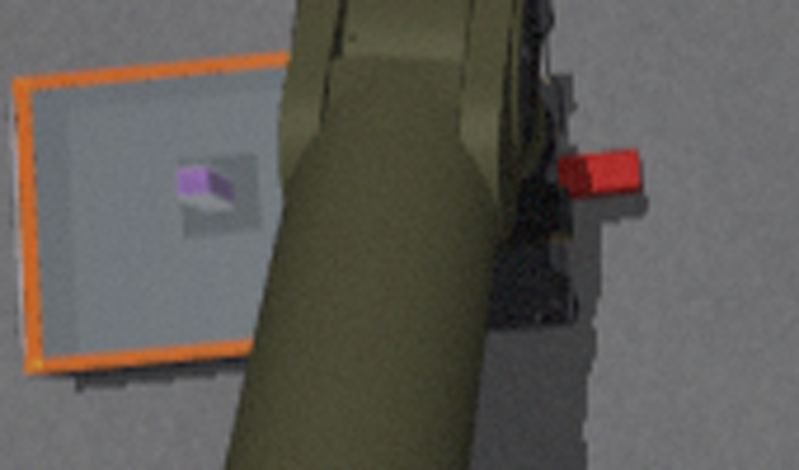

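View pics/side2z.png

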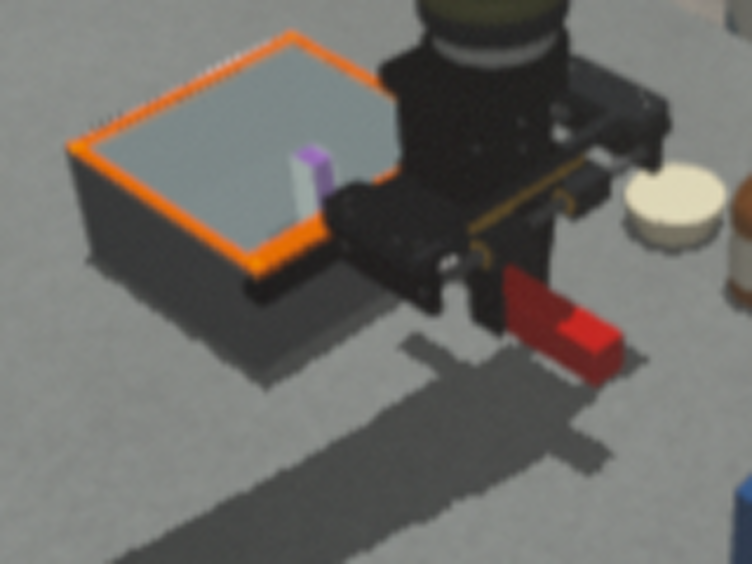

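View pics/w2.png

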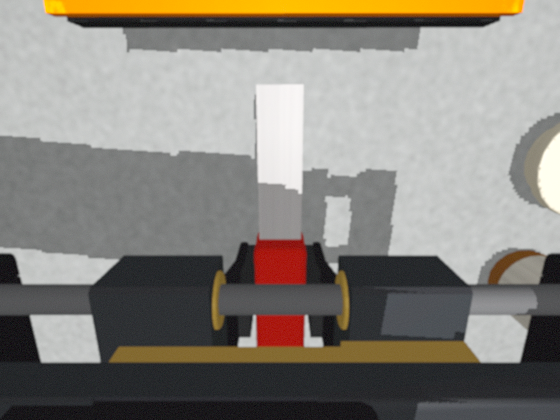

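The blade is straight and centred on the slot: tip at wrist px (280,85), lid edge along row ~12. Next is insertion.

```bash
python3 -m jog '{"linear":[[0,-0.8,-0.07],[0,-1.6,-0.07],[0,-2.4,-0.07],[0,-3,-0.07],[0,-3.4,-0.07]],"dr":[[0,0,0],[0,0,0],[0,0,0],[0,0,0],[0,0,0]],"hand":[1,1,1,1,1]}'
python3 - <<'E'
from h import *
show()
cv2.imwrite('pics/w3.png',bot.get_image('wrist')[:,:,::-1])
E
```

```text
time: 5.98
eef_pos: [0.5617, 0.0589, 0.0852]
eef_rot: [0.999, 0.034, 0.0, -0.001]
wrist_force: [-0.5, -0.5, -1.4]
gripper_width: 0.0237
5.97 [561.7  58.9  85.2] X [0.998 0.068 0.   ] Z [ 0.     0.001 -1.   ] [-0.46 -0.47 -1.37] 23.7
```

View pics/w3.png

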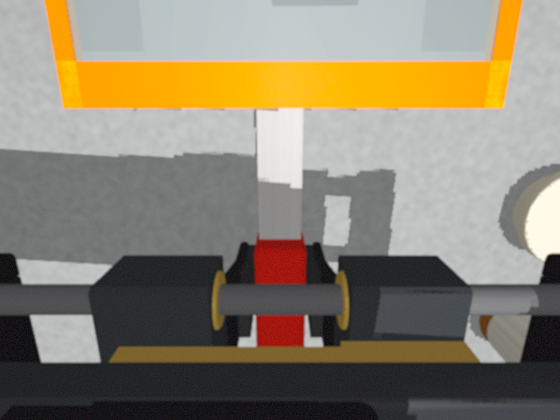

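The blade is about 11 mm into the slot with no contact force. I'll start lifting along the lid's arc with the blade kept level.

```bash
python3 -m jog '{"linear":[[0,0,-0.7],[0,-0.1,-1.8],[0,-0.3,-3.2],[0,-0.75,-5.2],[0,-1.3,-6.9]],"dr":[[0,0,0],[0,0,0],[0,0,0],[0,0,0],[0,0,0]],"hand":[1,1,1,1,1]}'
python3 - <<'E'
from h import *
show()
a=bot.get_image('side')[:,:,::-1]; cv2.imwrite('pics/s4.png',cv2.resize(a[80:260,130:330],None,fx=3,fy=3,interpolation=cv2.INTER_CUBIC))
cv2.imwrite('pics/w4.png',bot.get_image('wrist')[:,:,::-1])
E
```

```text
time: 6.65
eef_pos: [0.5611, 0.0724, 0.1559]
eef_rot: [0.999, 0.034, 0.001, -0.001]
wrist_force: [0.9, 1.3, -2.7]
gripper_width: 0.0237
6.65 [561.1  72.4 155.9] X [0.998 0.068 0.001] Z [ 0.001  0.002 -1.   ] [ 0.88  1.28 -2.67] 23.7
```

View pics/s4.png

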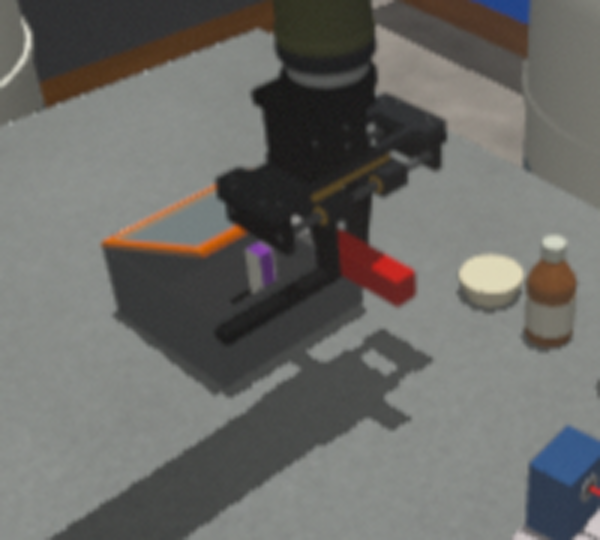

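View pics/w4.png

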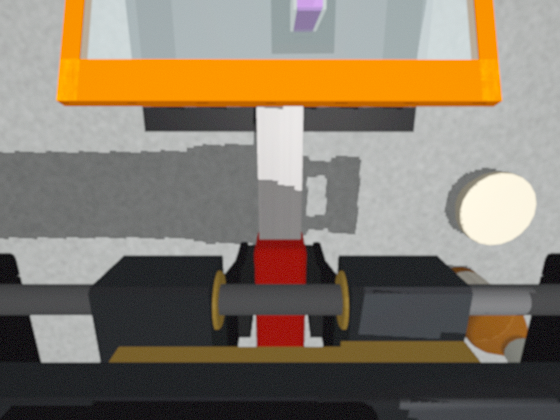

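The lid follows at about 0.4 rad, the blade hasn't shifted in the grip, and the forces are small. I'll continue the arc.

```bash
python3 -m jog '{"linear":[[0,-1.3,-2.2],[0,-2.9,-4.2],[0,-4.8,-5.9],[0,-7,-7.2],[0,-8.9,-7.9]],"dr":[[0,0,0],[0,0,0],[0,0,0],[0,0,0],[0,0,0]],"hand":[1,1,1,1,1]}'
python3 - <<'E'
from h import *
show()
a=bot.get_image('side')[:,:,::-1]; cv2.imwrite('pics/s5.png',cv2.resize(a[50:260,130:330],None,fx=2.8,fy=2.8,interpolation=cv2.INTER_CUBIC))
E
```

```text
time: 7.38
eef_pos: [0.5561, 0.1624, 0.2369]
eef_rot: [0.999, 0.035, 0.003, -0.002]
wrist_force: [1.1, -1.6, -1.6]
gripper_width: 0.0237
7.38 [556.1 162.4 236.9] X [0.998 0.069 0.006] Z [ 0.006  0.003 -1.   ] [ 1.1  -1.61 -1.63] 23.7
```

View pics/s5.png

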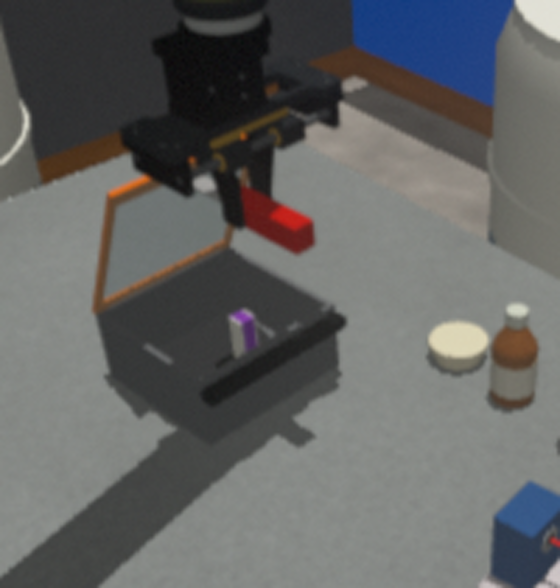

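```bash
python3 -m jog '{"linear":[[0,-2.5,-0.5],[0,-5,-0.7],[0,-7.4,-0.6],[0,-9.6,-0.1],[0,-11.2,0.5]],"dr":[[0,0,0],[0,0,0],[0,0,0],[0,0,0],[0,0,0]],"hand":[1,1,1,1,1]}'
python3 - <<'E'
from h import *
show()
a=bot.get_image('side')[:,:,::-1]; cv2.imwrite('pics/s6.png',cv2.resize(a[50:260,130:330],None,fx=2.8,fy=2.8,interpolation=cv2.INTER_CUBIC))
E
```

```text
time: 8.05
eef_pos: [0.5473, 0.2795, 0.2321]
eef_rot: [0.999, 0.037, 0.003, -0.003]
wrist_force: [-0.1, -1.8, -0.7]
gripper_width: 0.0236
8.05 [547.3 279.5 232.1] X [0.997 0.074 0.006] Z [ 0.005  0.006 -1.   ] [-0.06 -1.77 -0.72] 23.6
```

View pics/s6.png

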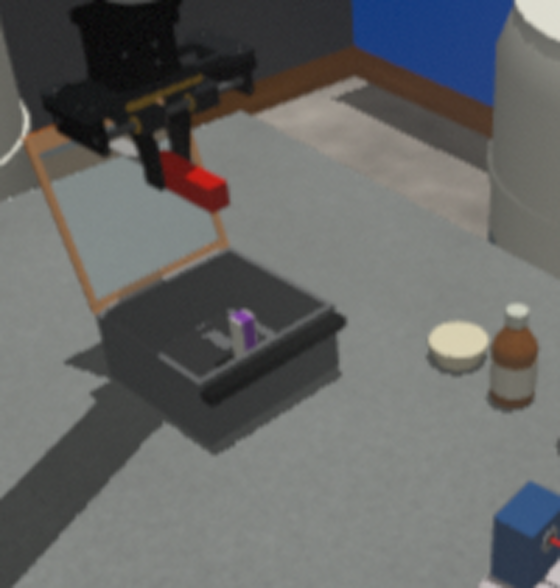

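The lid is at about 1.87 rad, leaning past upright. Next I'll back the blade out and take the opener back to where it lay.

```bash
python3 -m jog '{"linear":[[0,4,0],[0,10,0],[0,16,0],[0,22,0],[0,27,3]],"dr":[[0,0,0],[0,0,0],[0,0,0],[0,0,0],[0,0,-8]],"hand":[1,1,1,1,1]}'; python3 -c "
from h import *
show();goal([510.4,-26.2,60],19.43)"
```

```text
time: 8.72
eef_pos: [0.5687, 0.01, 0.2012]
eef_rot: [0.994, 0.109, 0.005, -0.003]
wrist_force: [1.0, 0.5, -2.3]
gripper_width: 0.0234
8.72 [568.7  10.  201.2] X [0.976 0.216 0.011] Z [ 0.009  0.007 -1.   ] [ 0.99  0.54 -2.31] 23.4
linear [-6.62, 2.34, 14.04] dr [-0.25, -0.63, -6.95]
```

```bash
python3 -m jog '{"linear":[[-3.3,1.2,4],[-6.6,2.34,8],[-6.6,2.34,12],[-6.6,2.34,14],[-6.6,2.34,14]],"dr":[[0,0,-3],[-0.2,-0.6,-7],[-0.2,-0.6,-7],[-0.2,-0.6,-7],[-0.2,-0.6,-7]],"hand":[1,1,1,1,1]}'
python3 - <<'E'
from h import *
show();goal([510.4,-26.2,23],19.43)
for n in ('side','top'):
    a=bot.get_image(n)[:,:,::-1]; cv2.imwrite(f'pics/{n}7.png',a)
a=cv2.imread('pics/side7.png');cv2.imwrite('pics/s7.png',cv2.resize(a[50:290,130:370],None,fx=2.4,fy=2.4,interpolation=cv2.INTER_CUBIC))
E
```

```text
time: 9.35
eef_pos: [0.5089, -0.0265, 0.0587]
eef_rot: [0.986, 0.169, -0.002, -0.0]
wrist_force: [0.3, 0.5, -0.9]
gripper_width: 0.0235
9.35 [508.9 -26.5  58.7] X [ 0.943  0.333 -0.003] Z [-0.004  0.    -1.   ] [ 0.27  0.54 -0.94] 23.5
linear [0.17, 0.03, 3.57] dr [-0.08, 0.2, 0.01]
```

View pics/s7.png

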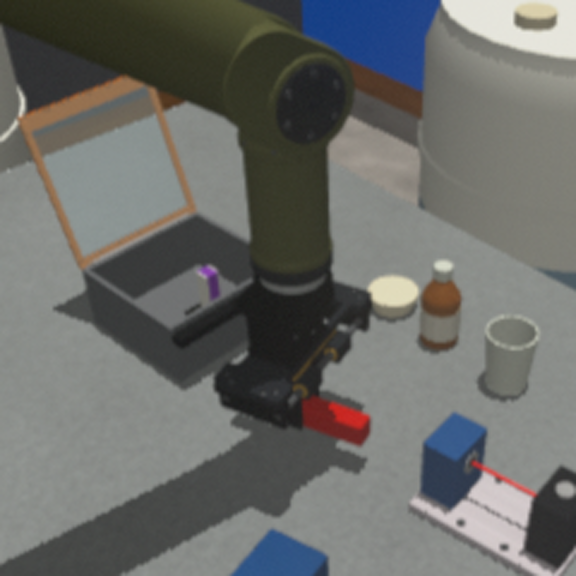

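View pics/top7.png

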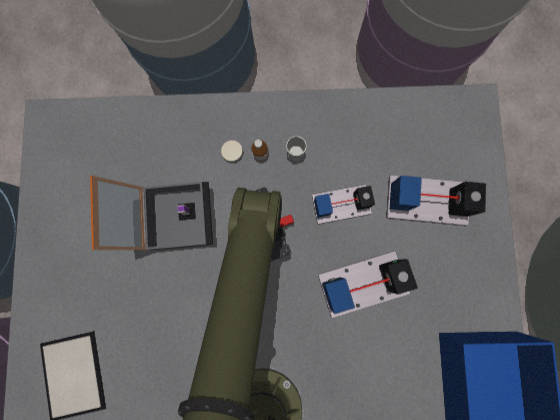

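The lid stays open past upright (top px 92–147) and the opener is level over its old spot. I'll lower it and release.

```bash
python3 -m jog '{"linear":[[0.1,0,1.5],[0.1,0,2.8],[0.1,0,3.4],[0.1,0,3.55],[0.1,0,3.55]],"dr":[[0,0.2,0],[0,0.2,0],[0,0.2,0],[0,0.2,0],[0,0.2,0]],"hand":[1,1,1,1,1]}';python3 -c "
from h import *
show()"
```

```text
time: 10.07
eef_pos: [0.5121, -0.026, 0.0254]
eef_rot: [0.986, 0.169, 0.002, -0.001]
wrist_force: [1.4, -0.4, -1.2]
gripper_width: 0.0239
10.07 [512.1 -26.   25.4] X [0.943 0.333 0.005] Z [ 0.004  0.002 -1.   ] [ 1.42 -0.4  -1.19] 23.9
```

```bash
python3 -m jog '{"linear":[[0,0,0.1],[0,0,0.2],[0,0,0.25],[0,0,0.25],[0,0,0.25]],"dr":[[0,0,0],[0,0,0],[0,0,0],[0,0,0],[0,0,0]],"hand":[1,1,1,1,1]}';python3 -c "
from h import *
show()"
```

```text
time: 10.7
eef_pos: [0.5122, -0.026, 0.023]
eef_rot: [0.986, 0.169, 0.002, -0.001]
wrist_force: [0.4, -0.2, -1.2]
gripper_width: 0.0236
10.7 [512.2 -26.   23. ] X [0.943 0.333 0.005] Z [ 0.004  0.002 -1.   ] [ 0.36 -0.2  -1.19] 23.6
```

```bash
python3 -m jog '{"linear":[[0,0,0.06],[0,0,0.06],[0,0,0.06],[0,0,0.06],[0,0,0.06]],"dr":[[0,0,0],[0,0,0],[0,0,0],[0,0,0],[0,0,0]],"hand":[1,1,0,0,0]}'; python3 -m jog '{"linear":[[0,0,0],[0,0,0],[0,0,-2],[0,0,-6],[0,0,-11]],"dr":[[0,0,0],[0,0,0],[0,0,0],[0,0,0],[0,0,0]],"hand":[0,0,0,0,0]}'; python3 -c "
from h import *
show()
goal(case(0,0,250),3.89)"
```

```text
time: 11.32
eef_pos: [0.5122, -0.026, 0.0223]
eef_rot: [0.986, 0.169, 0.002, -0.001]
wrist_force: [-0.2, 0.5, 1.2]
gripper_width: 0.0458
time: 11.95
eef_pos: [0.5108, -0.0263, 0.1326]
eef_rot: [0.986, 0.169, 0.001, -0.0]
wrist_force: [-0.0, 0.4, -0.1]
gripper_width: 0.0855
11.95 [510.8 -26.3 132.6] X [0.943 0.333 0.002] Z [ 0.002  0.001 -1.   ] [-0.01  0.41 -0.08] 85.5
linear [12.49, -23.49, -11.7] dr [-0.04, -0.13, 15.57]
```

```bash
python3 -c "
from h import *
goal(case(-75,0,200),3.89)"
```

```text
linear [10.46, -16.26, -6.7] dr [-0.04, -0.13, 15.57]
```

```bash
python3 -m jog '{"linear":[[2,-3,-3],[5,-8,-6.7],[8,-13,-6.7],[10.46,-16.26,-6.7],[10.46,-16.26,-6.7]],"dr":[[0,0,5],[0,0,10],[0,-0.1,15.6],[0,-0.1,15.6],[0,-0.1,15.6]],"hand":[0,0,0,0,0]}'
python3 - <<'E'
from h import *
show()
for n in ('wrist','top'):
    a=bot.get_image(n)[:,:,::-1]; cv2.imwrite(f'pics/{n}8.png',a)
a=cv2.imread('pics/top8.png')[160:270,80:310];cv2.imwrite('pics/t8.png',cv2.resize(a,None,fx=3.4,fy=3.4))
K,r,t=cam('wrist'); print(K.tolist(),r.tolist(),t.tolist(), (-r.T@t).tolist())
np.savez('w8.npz',K=K,r=r,t=t)
E
```

```text
time: 12.58
eef_pos: [0.5548, 0.1666, 0.1994]
eef_rot: [0.999, 0.037, 0.0, -0.001]
wrist_force: [0.6, -0.5, -0.4]
gripper_width: 0.087
12.57 [554.8 166.6 199.4] X [0.997 0.074 0.   ] Z [ 0.     0.001 -1.   ] [ 0.63 -0.51 -0.4 ] 87.0
[[335.26065329650845, 0.0, 280.0442177676638], [0.0, 335.26065329650845, 207.00728390695105], [0.0, 0.0, 1.0]] [[0.9976705815688739, 0.06820067508898016, -0.0014417314007915752], [0.06580388707952552, -0.9566088688006557, 0.28384735435997105], [0.017979408145145388, -0.28328102663139526, -0.9588683959925953]] [-0.5637743286772606, 0.09497716775594849, 0.3863314687293201] [0.5492651843873007, 0.23874616590419032, 0.34266920679720336]
```

View pics/wrist8.png

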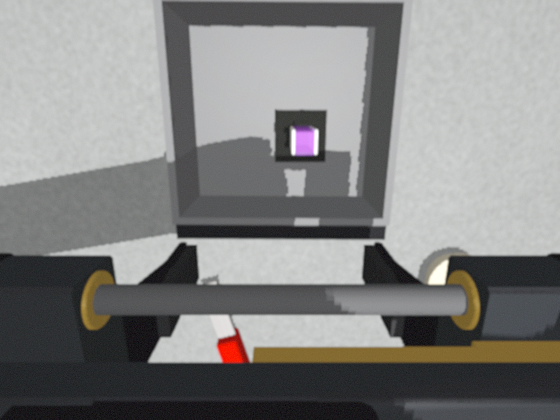

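View pics/t8.png

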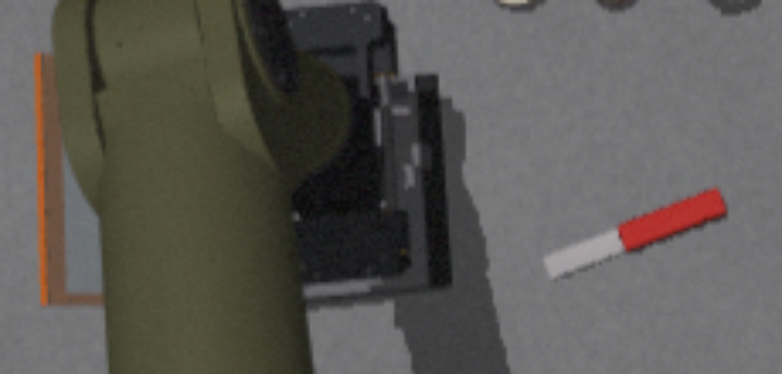

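The opener lies flat and free on the bench. The cell is at wrist px (305,140), white faces left and right. I'll zoom in.

Run:
```python
import cv2
a=cv2.imread('pics/wrist8.png')[100:175,265:345];cv2.imwrite('pics/w8z.png',cv2.resize(a,None,fx=8,fy=8,interpolation=cv2.INTER_NEAREST))
```

```text
(no output)
```

View pics/w8z.png

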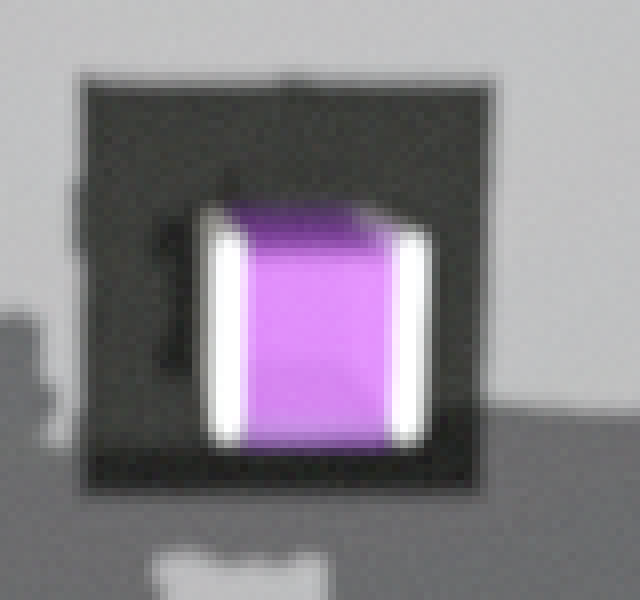

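Run:
```python
from h import *
d=np.load('w8.npz');c=(d['K'],d['r'],d['t'])
im=cv2.imread('pics/wrist8.png')[100:175,265:345]
S=8;b=cv2.resize(im,None,fx=S,fy=S,interpolation=cv2.INTER_CUBIC).astype(int)
m=((b[:,:,2]>165)&(b[:,:,0]>175)).astype(np.uint8)*255
mm=np.zeros_like(m);mm[200:470,190:450]=m[200:470,190:450]
k=max(cv2.findContours(mm,cv2.RETR_EXTERNAL,cv2.CHAIN_APPROX_NONE)[0],key=cv2.contourArea)[:,0]
px=(k+.5)/S-.5+[265,100]
P=np.array([onz(c,p,.07)[:2] for p in px])*1000
r=cv2.minAreaRect(P.astype(np.float32));print(r);print(cv2.boxPoints(r).round(1).tolist())
# edge fits
for nm,lo,hi,ax in (('left',-12,-6,0),('right',6,12,0),('bot',-12,-7,1),('top',7,12,1)):
    q=P-np.array(r[0]); s=(q[:,ax]>lo)&(q[:,ax]<hi)&(abs(q[:,1-ax])<6)
    v=cv2.fitLine(P[s].astype(np.float32),cv2.DIST_HUBER,0,.01,.01).ravel();print(nm,v.round(3),np.degrees(np.arctan2(v[1],v[0])).round(1))
# purple boundary inside
p=((b[:,:,1]<180)&(b[:,:,0]>200)).astype(np.uint8)*255
k=max(cv2.findContours(p,cv2.RETR_EXTERNAL,cv2.CHAIN_APPROX_NONE)[0],key=cv2.contourArea)[:,0]
Q=np.array([onz(c,x,.07)[:2] for x in (k+.5)/S-.5+[265,100]])*1000
print('purple',cv2.minAreaRect(Q.astype(np.float32)))
# nest square on z=.01
g=cv2.cvtColor(im,cv2.COLOR_BGR2GRAY)
```

```text
((570.034423828125, 214.02615356445312), (21.79311180114746, 20.851537704467773), 3.7416040897369385)
[[558.5, 223.6999969482422], [559.7999877929688, 202.89999389648438], [581.5999755859375, 204.3000030517578], [580.2000122070312, 225.10000610351562]]
left [ 6.50000e-02 -9.98000e-01  5.59152e+02  2.14243e+02] -86.2
right [ 6.30000e-02 -9.98000e-01  5.80893e+02  2.14058e+02] -86.4
bot [9.97000e-01 7.20000e-02 5.69772e+02 2.04083e+02] 4.2
top [9.96000e-01 9.00000e-02 5.69593e+02 2.22697e+02] 5.2
purple ((570.083740234375, 214.02879333496094), (15.163064002990723, 19.797733306884766), 3.7222917079925537)
```

Run:
```python
from h import *
a=cv2.imread('pics/side7.png')[150:185,200:235];b=cv2.imread('pics/top7.png')[190:230,160:220]
cv2.imwrite('pics/z.png',np.hstack([cv2.resize(a,(400,400),interpolation=cv2.INTER_CUBIC),cv2.resize(b,(400,267),interpolation=cv2.INTER_CUBIC) if 0 else cv2.copyMakeBorder(cv2.resize(b,(390,260),interpolation=cv2.INTER_CUBIC),0,140,0,0,0)]))
d=np.load('w8.npz');c=(d['K'],d['r'],d['t'])
for n in((-101,90),(-101,-90),(-85,90),(85,90),(85,-90)):
    z=72 if n[0]==-101 else 80
    print(n,proj(c,np.array(case(*n,z))/1000).round(1),proj(cam('top'),np.array(case(*n,z))/1000).round(1),proj(cam('side'),np.array(case(*n,z))/1000).round(1))
for dx in (-10,10):
  for dy in (-10,10):
    q=np.array([570.1+dx,213.6+dy,70])/1000
    print(dx,dy,proj(cam('top'),q).round(1),proj(cam('side'),q).round(1))
```

```text
(-101, 90) [[176.7 232.5]] [[211.9 243.5]] [[204.6 191.9]]
(-101, -90) [[385.7 232.7]] [[207.8 181.2]] [[253.  162.9]]
(-85, 90) [[172.1 217.8]] [[205.7 243.9]] [[200.4 187. ]]
(85, 90) [[149.4 -19.2]] [[145.7 249.5]] [[163.4 162.2]]
(85, -90) [[413.7 -19.2]] [[143.  186.8]] [[211.5 137.7]]
-10 -10 [[186.5 211.6]] [[216.4 166.6]]
-10 10 [[179.6 211.8]] [[212.3 163.6]]
10 -10 [[186.6 204.7]] [[222.  163.8]]
10 10 [[179.6 204.9]] [[217.9 160.9]]
```

View pics/z.png

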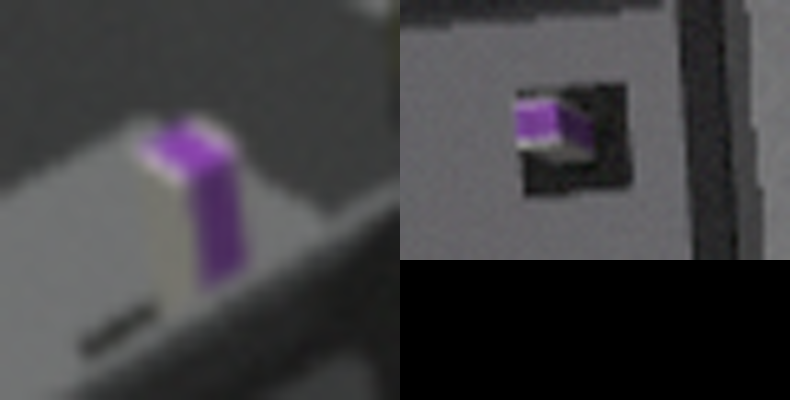

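Three views put the cell at about (570.1, 214.5) with yaw about 3.8° and white faces along the jaw direction. I'll approach with the jaws half open.

```bash
python3 -c "
from h import *
goal([570.1,214.5,130],3.8)"
```

```text
linear [1.88, -5.22, 6.95] dr [0.03, 0.02, 0.07]
```

```bash
python3 -m jog '{"linear":[[1,-3,2],[1.88,-5.22,4],[1.88,-5.22,6.95],[1.88,-5.22,6.95],[1.88,-5.22,6.95]],"dr":[[0,0,0],[0,0,0],[0,0,0],[0,0,0],[0,0,0]],"hand":[0.45,0.45,0.45,0.45,0.45]}'
python3 - <<'E'
from h import *
show();goal([570.1,214.5,50],3.8)
for n in ('side',):
    a=bot.get_image(n)[:,:,::-1]; cv2.imwrite('pics/s9.png',cv2.resize(a[50:220,120:300],None,fx=3.3,fy=3.3))
E
```

```text
time: 13.3
eef_pos: [0.5709, 0.213, 0.1312]
eef_rot: [0.999, 0.033, 0.001, 0.0]
wrist_force: [-0.4, 0.1, -0.1]
gripper_width: 0.05
13.3 [570.9 213.  131.2] X [0.998 0.065 0.001] Z [ 0.001 -0.    -1.   ] [-0.41  0.09 -0.07] 50.0
linear [-0.08, -0.16, 8.12] dr [0.03, -0.06, -0.06]
```

View pics/s9.png

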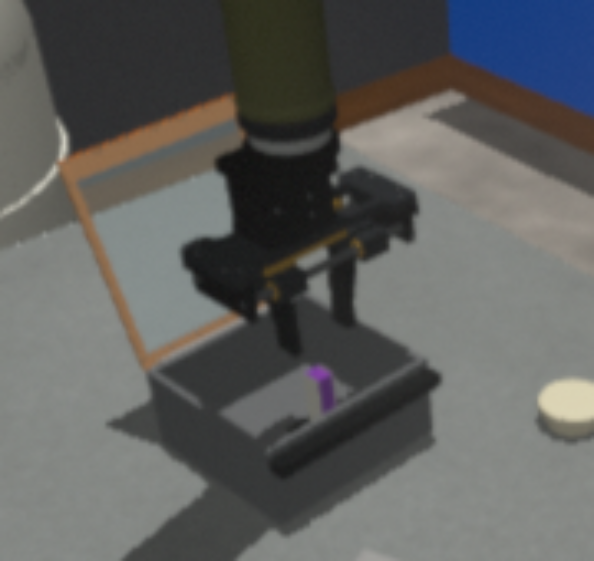

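```bash
python3 -m jog '{"linear":[[-0.1,-0.15,2],[-0.1,-0.15,4],[-0.1,-0.15,6],[-0.1,-0.15,7.6],[-0.1,-0.15,8.1]],"dr":[[0,0,0],[0,0,0],[0,0,0],[0,0,0],[0,0,0]],"hand":[0.45,0.45,0.45,0.45,0.45]}' 25;  python3 -m jog '{"linear":[[0,0,0],[0,0,0],[0,0,0],[0,0,0],[0,0,0]],"dr":[[0,0,0],[0,0,0],[0,0,0],[0,0,0],[0,0,0]],"hand":[1,1,1,1,1]}' 25; python3 -c "
from h import *
show()"
```

```text
time: 13.98
eef_pos: [0.5693, 0.2144, 0.0487]
eef_rot: [0.999, 0.033, -0.0, 0.001]
wrist_force: [0.6, -0.2, -0.3]
gripper_width: 0.0477
time: 14.6
eef_pos: [0.5697, 0.2146, 0.0493]
eef_rot: [0.999, 0.033, 0.0, 0.0]
wrist_force: [0.5, 0.4, 1.1]
gripper_width: 0.0197
14.6 [569.7 214.6  49.3] X [0.998 0.065 0.   ] Z [ 0.    -0.001 -1.   ] [0.54 0.42 1.12] 19.7
```

```bash
python3 -m jog '{"linear":[[0,0,-1],[0,0,-4],[0,0,-8],[0,0,-12],[0,0,-15]],"dr":[[0,0,0],[0,0,0],[0,0,0],[0,0,0],[0,0,0]],"hand":[1,1,1,1,1]}'
python3 - <<'E'
from h import *
show();goal([579.1,-247.3,180],8.85)
cv2.imwrite('pics/w10.png',bot.get_image('wrist')[:,:,::-1])
a=bot.get_image('side')[:,:,::-1]; cv2.imwrite('pics/s10.png',cv2.resize(a[30:220,120:300],None,fx=3,fy=3))
E
```

```text
time: 15.22
eef_pos: [0.5698, 0.2147, 0.2019]
eef_rot: [0.999, 0.033, 0.001, -0.0]
wrist_force: [-0.4, 0.3, -0.9]
gripper_width: 0.02
15.22 [569.8 214.7 201.9] X [0.998 0.065 0.002] Z [ 0.002  0.    -1.   ] [-0.45  0.31 -0.93] 20.0
linear [-2.09, 46.16, 2.17] dr [-0.01, -0.1, -5.1]
```

View pics/s10.png

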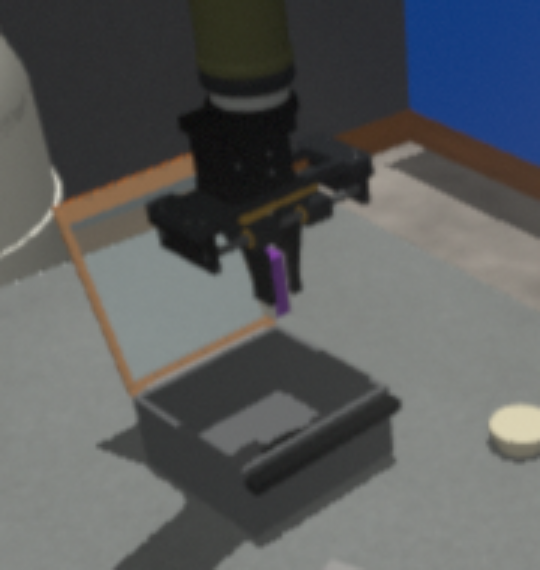

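View pics/w10.png

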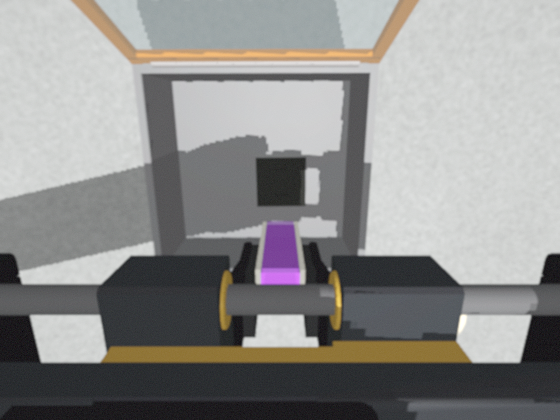

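The cell is held upright and clear of the case. I'll measure its offset in the hand.

Run:
```python
from h import *
c=cam('wrist'); s=bot.state(); print(s['eef_pos'])
im=cv2.imread('pics/w10.png')
cv2.imwrite('pics/w10z.png',cv2.resize(im[205:295,235:325],None,fx=6.5,fy=6.5,interpolation=cv2.INTER_NEAREST))
h=s['eef_pos'][2]
for nm,uv,z in (('footL',(264.5,222),h-.0393),('footR',(297,222),h-.0393),('topL',(258,266),h+.0207),('topR',(303,266),h+.0207)):
    print(nm,R.from_quat(s['eef_rot']).inv().apply(onz(c,uv,z)-s['eef_pos'])*1000)
```

```text
[0.5715863  0.21528917 0.20389742]
footL [ -9.54421166 -14.7556124   39.27286293]
footR [  9.14915731 -14.73124358  39.39859867]
topL [ -9.39341119 -16.75784137 -20.72276406]
topR [  8.69055442 -16.71890757 -20.60116486]
```

View pics/w10z.png

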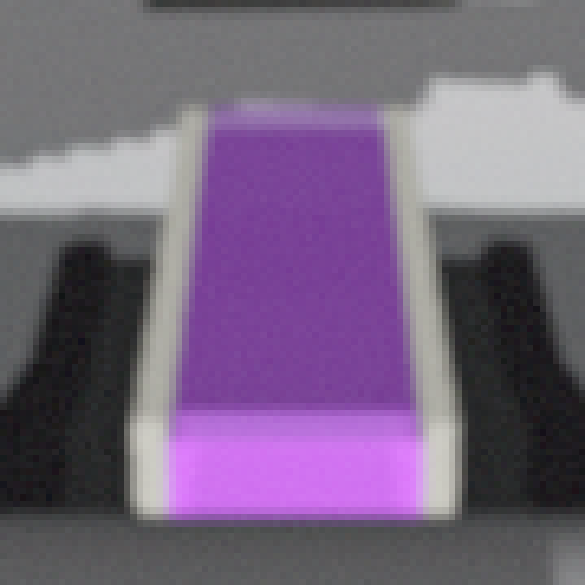

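```bash
python3 -m jog '{"linear":[[0,3,0],[0,8,0],[0,14,0],[0,20,0],[-0.9,25,0]],"dr":[[0,0,0],[0,0,0],[0,0,-1],[0,0,-2],[0,0,-3]],"hand":[1,1,1,1,1]}'; python3 -c "
from h import *
show();goal([579.1,-247.3,160],8.85)"
```

```text
time: 15.95
eef_pos: [0.5782, -0.0375, 0.2024]
eef_rot: [0.998, 0.058, 0.003, -0.001]
wrist_force: [-0.1, 0.3, 0.1]
gripper_width: 0.0197
15.95 [578.2 -37.5 202.4] X [0.993 0.116 0.005] Z [ 0.005  0.002 -1.   ] [-0.12  0.26  0.12] 19.7
linear [-2.37, 20.85, 4.19] dr [-0.08, -0.32, -2.16]
```

```bash
python3 -m jog '{"linear":[[-0.5,5,0.5],[-1.2,11,1.5],[-2,17,3],[-2.37,20.8,4.2],[-2.37,20.8,4.2]],"dr":[[0,0,0],[0,-0.1,-1],[0,-0.3,-2.2],[0,-0.3,-2.2],[0,-0.3,-2.2]],"hand":[1,1,1,1,1]}'
python3 - <<'E'
from h import *
show();goal([579.1,-247.3,79.3],8.85)
for n in ('side','top','wrist'):
    a=bot.get_image(n)[:,:,::-1]; cv2.imwrite(f'pics/{n}11.png',a)
a=cv2.imread('pics/side11.png');cv2.imwrite('pics/s11.png',cv2.resize(a[150:300,260:420],None,fx=4.5,fy=4,interpolation=cv2.INTER_CUBIC)[:600])
E
```

```text
time: 16.58
eef_pos: [0.5761, -0.2511, 0.1579]
eef_rot: [0.997, 0.074, -0.002, -0.0]
wrist_force: [-0.6, 0.0, -0.0]
gripper_width: 0.0198
16.57 [ 576.1 -251.1  157.9] X [ 0.989  0.147 -0.004] Z [-0.004 -0.    -1.   ] [-0.57  0.01 -0.02] 19.8
linear [0.39, -0.33, 7.86] dr [-0.03, 0.25, -0.37]
```

View pics/s11.png

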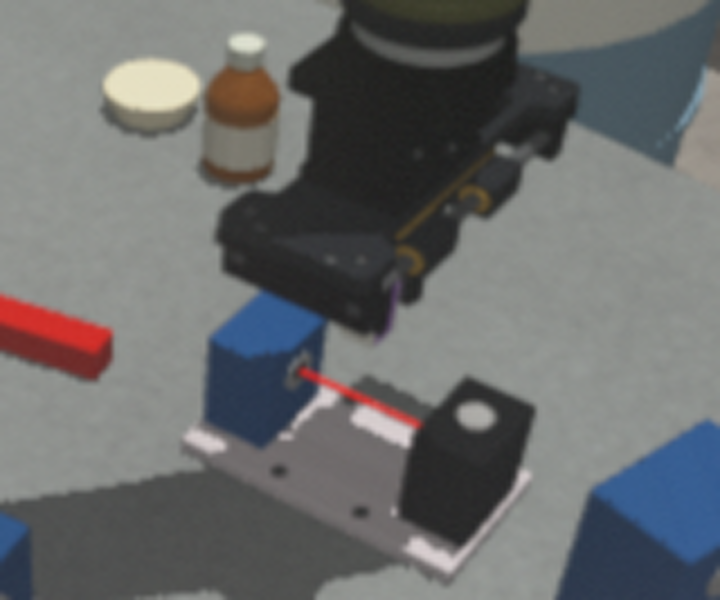

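View pics/wrist11.png

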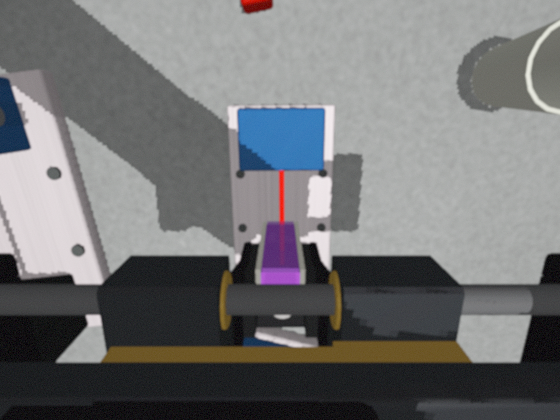

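```bash
python3 -m jog '{"linear":[[0.35,-0.33,1],[0.35,-0.33,2],[0.35,-0.33,2.5],[0.35,-0.33,2.5],[0.35,-0.33,2.5]],"dr":[[0,0.2,-0.3],[0,0.2,-0.3],[0,0.2,-0.3],[0,0.2,-0.3],[0,0.2,-0.3]],"hand":[1,1,1,1,1]}'
python3 - <<'E'
from h import *
show();
s=bot.state();c=cam('wrist');im=bot.get_image('wrist')[:,:,::-1].copy();cv2.imwrite('pics/w12.png',im)
hsv=cv2.cvtColor(im,cv2.COLOR_BGR2HSV)
red=cv2.inRange(hsv,(0,140,100),(6,255,255))|cv2.inRange(hsv,(174,140,100),(180,255,255))
red[:100]=0;red[262:]=0;red[:,:230]=0;red[:,340:]=0
v,u=np.nonzero(red);print(u.min(),u.max(),v.min(),v.max())
P=np.array([onz(c,p,.06)[:2] for p in np.c_[u,v]])*1000
l=cv2.fitLine(P.astype(np.float32),cv2.DIST_HUBER,0,.01,.01).ravel();print('beam',l, 'yaw',np.degrees(np.arctan2(l[1],l[0])))
n=np.array([-l[1],l[0]]);print('TCP lateral off beam mm',(s['eef_pos'][:2]*1000-l[2:])@n)
blue=cv2.inRange(hsv,(100,120,60),(125,255,255));blue[:80]=0;blue[200:]=0;blue[:,:200]=0;blue[:,350:]=0
k=max(cv2.findContours(blue,0,1)[0],key=cv2.contourArea)[:,0];r=cv2.minAreaRect(np.array([onz(c,p,.085)[:2] for p in k],np.float32)*1000);print('det',r)
a=bot.get_image('side')[:,:,::-1];cv2.imwrite('pics/side12.png',a)
E
```

```text
time: 17.35
eef_pos: [0.5821, -0.2417, 0.1346]
eef_rot: [0.997, 0.081, 0.002, -0.001]
wrist_force: [0.4, -0.2, -0.6]
gripper_width: 0.0199
17.35 [ 582.1 -241.7  134.6] X [0.987 0.161 0.003] Z [ 0.003  0.003 -1.   ] [ 0.36 -0.19 -0.61] 19.9
272 277 185 221
beam [ 1.5535140e-01 -9.8785925e-01  5.7511346e+02 -2.2631010e+02] yaw -81.06282
TCP lateral off beam mm 4.539766472350259
det ((569.0457763671875, -188.2672576904297), (54.21128845214844, 39.0718879699707), 9.939277648925781)
```

View pics/w12.png

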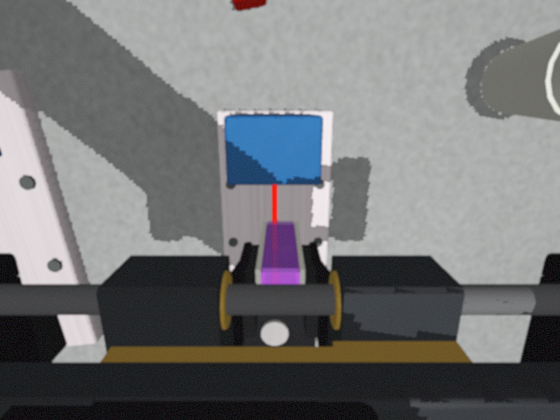

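The wrist view gives the beam at x 578.4, yaw 98.9° and the detector within 1 mm of the top-view fit. I'll correct and descend partway.

```bash
python3 -c "
from h import *
show();print(bot.state()['qd'].round(4));goal([578.8,-249,110],8.9)"
```

```text
17.45 [ 582.2 -241.7  134.7] X [0.987 0.161 0.004] Z [ 0.003  0.003 -1.   ] [-0.59  0.07 -0.3 ] 19.7
[ 0.0007  0.0006 -0.0007 -0.0014 -0.0002  0.0026 -0.0006]
linear [-0.46, 0.68, 2.47] dr [-0.15, -0.21, 0.34]
```

```bash
python3 -m jog '{"linear":[[-0.2,0.3,0.5],[-0.46,0.68,1.2],[-0.46,0.68,2],[-0.46,0.68,2.5],[-0.46,0.68,2.5]],"dr":[[-0.1,-0.2,0.3],[-0.1,-0.2,0.3],[-0.1,-0.2,0.3],[-0.1,-0.2,0.3],[-0.1,-0.2,0.3]],"hand":[1,1,1,1,1]}'; python3 -c "
from h import *
show();goal([578.8,-249,79.3],8.9)"
```

```text
time: 18.08
eef_pos: [0.5785, -0.2488, 0.109]
eef_rot: [0.997, 0.078, -0.0, -0.001]
wrist_force: [-0.1, -0.2, -1.1]
gripper_width: 0.0205
18.07 [ 578.5 -248.8  109. ] X [ 0.988  0.156 -0.001] Z [-0.001  0.001 -1.   ] [-0.06 -0.17 -1.08] 20.5
linear [0.02, 0.03, 2.97] dr [-0.08, 0.05, 0.05]
```

```bash
python3 -m jog '{"linear":[[0,0,0.8],[0,0,1.6],[0,0,2.4],[0,0,2.95],[0,0,2.95]],"dr":[[-0.1,0,0],[-0.1,0,0],[-0.1,0,0],[-0.1,0,0],[-0.1,0,0]],"hand":[1,1,1,1,1]}'
python3 - <<'E'
from h import *
show();goal([578.8,-249,79.3],8.9)
for n in ('side','top','wrist'):
    cv2.imwrite(f'pics/{n}13.png',bot.get_image(n)[:,:,::-1])
a=cv2.imread('pics/side13.png');cv2.imwrite('pics/s13.png',cv2.resize(a[190:310,280:400],None,fx=5,fy=5,interpolation=cv2.INTER_CUBIC))
a=cv2.imread('pics/top13.png');cv2.imwrite('pics/t13.png',cv2.resize(a[170:240,300:390],None,fx=7,fy=7,interpolation=cv2.INTER_CUBIC))
E
```

```text
time: 18.7
eef_pos: [0.5782, -0.2486, 0.0788]
eef_rot: [0.997, 0.078, -0.001, 0.0]
wrist_force: [-0.2, -0.5, -0.4]
gripper_width: 0.0198
18.7 [ 578.2 -248.6   78.8] X [ 0.988  0.156 -0.002] Z [-0.002 -0.    -1.   ] [-0.19 -0.45 -0.45] 19.8
linear [0.06, 0.05, -0.05] dr [0.0, 0.11, 0.05]
```

View pics/s13.png

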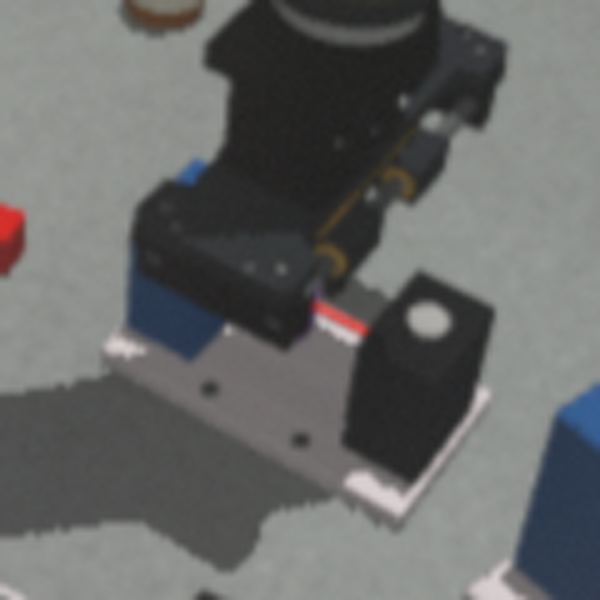

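View pics/t13.png

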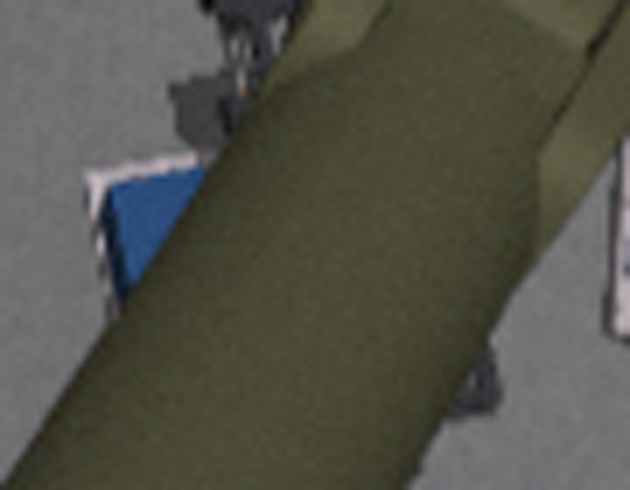

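View pics/wrist13.png

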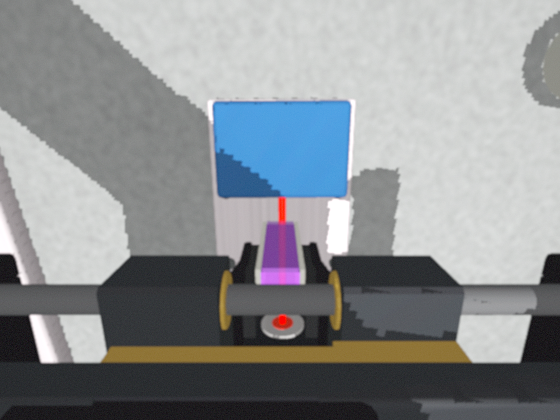

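Run:
```python
from h import *
s=bot.state();c=cam('wrist');Rt=R.from_quat(s['eef_rot']);p=s['eef_pos']
im=cv2.imread('pics/wrist13.png');cv2.imwrite('pics/w13z.png',cv2.resize(im[185:345,230:330],None,fx=6,fy=3.75,interpolation=cv2.INTER_CUBIC))
for nm,uv,z in (('foot',(280.5,222),p[2]-.0393),('top',(280,269.6),p[2]+.0207),('det edge',(281,197),.085),('beam z60',(282,215),.06)):
    print(nm,(Rt.inv().apply(onz(c,uv,z)-p)*1000).round(1))
# side, image 10 : zoomed crops
a=cv2.imread('pics/s10.png');cv2.imwrite('pics/s10z.png',cv2.resize(a[220:340,200:340],None,fx=5,fy=5,interpolation=cv2.INTER_CUBIC))
```

```text
foot [ -0.4 -14.8  39.3]
top [ -0.6 -15.2 -20.7]
det edge [ -0.2 -41.4  -5.3]
beam z60 [  0.4 -25.3  19.7]
```

View pics/w13z.png

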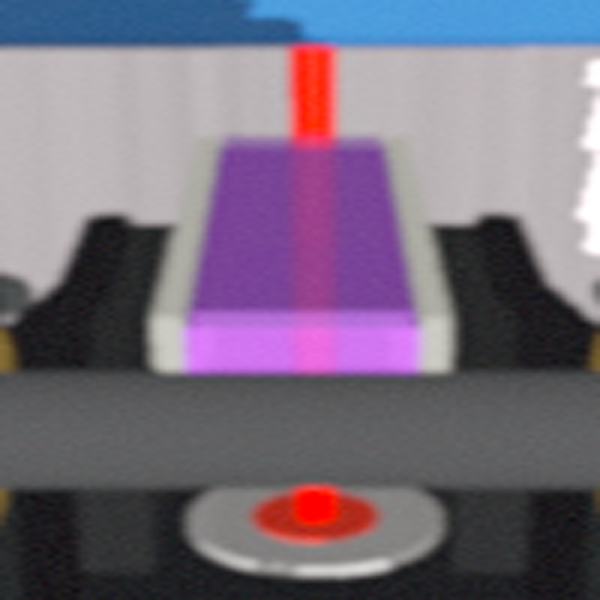

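View pics/s10z.png

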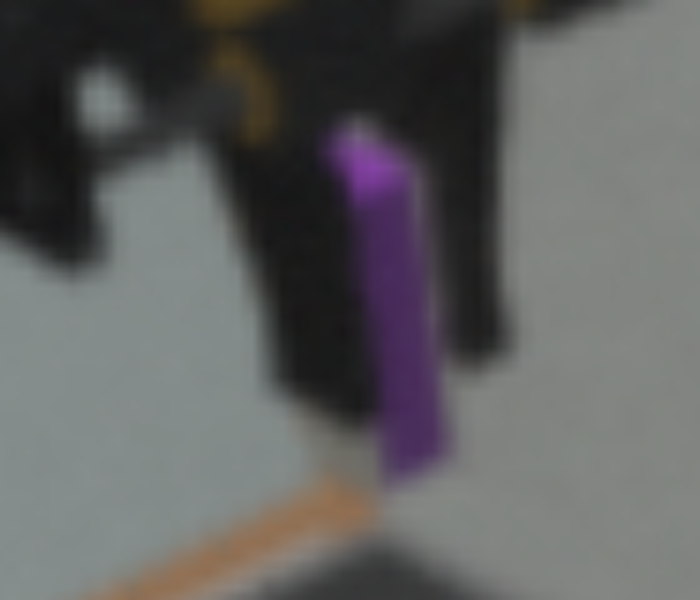

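Run:
```python
from h import *
c=cam('side');p=np.array([.5706,.2150,.2027])
X=np.array([.998,.065,0]);F=np.array([-.065,.998,0])
for d in (0,5):
    for sx in (-7.5,7.5):
        print(d,sx,proj(c,p+(X*sx+F*(d-10)+np.array([0,0,-38.8]))/1000).round(1), 'top',proj(c,p+(X*sx+F*(d-10)+np.array([0,0,20.7]))/1000).round(1))
# finger tips as relative reference (pad half width 9.5, tip 19 below), -x finger front edge
print(proj(c,p+(X*-10+F*-9.5+np.array([0,0,-19]))/1000),proj(c,p+(X*-10+F*9.5+np.array([0,0,-19]))/1000))
```

```text
0 -7.5 [[213.4 137.9]] top [[210.6 118.4]]
0 7.5 [[217.6 135.8]] top [[215.  116.3]]
5 -7.5 [[212.2 137.3]] top [[209.4 117.8]]
5 7.5 [[216.4 135.1]] top [[213.8 115.7]]
[[211.64192752 131.87203415]] [[207.17048482 129.41886822]]
```

The beam crosses the cell within about 0.7 mm laterally. Along the beam, wrist and side views agree that the cell sits about 4 mm towards the detector. I'll make a small final correction.

```bash
python3 -c "
from h import *
show();goal([579.3,-251.6,79.3],8.9)"
```

```text
18.85 [ 578.7 -248.9   79.8] X [ 0.988  0.156 -0.   ] Z [-0.    -0.001 -1.   ] [-0.51  0.61 -0.18] 19.9
linear [0.01, 0.28, 0.05] dr [0.04, 0.02, 0.05]
```

```bash
python3 -m jog '{"linear":[[0.02,0.15,0],[0.02,0.28,0.03],[0.02,0.28,0.03],[0.02,0.28,0.03],[0.02,0.28,0.03]],"dr":[[0,0,0],[0,0,0],[0,0,0],[0,0,0],[0,0,0]],"hand":[1,1,1,1,1]}'
python3 - <<'E'
from h import *
show();goal([579.3,-251.6,79.3],8.9)
c=cam('wrist');s=bot.state();im=bot.get_image('wrist')[:,:,::-1].copy();show()
Rt=R.from_quat(s['eef_rot']);p=s['eef_pos']
cv2.imwrite('pics/w14.png',cv2.resize(im[185:345,230:330],None,fx=6,fy=3.75,interpolation=cv2.INTER_CUBIC))
cv2.imwrite('pics/w14f.png',im)
a=bot.get_image('top')[:,:,::-1];cv2.imwrite('pics/t14.png',a)
a=bot.get_image('side')[:,:,::-1];cv2.imwrite('pics/s14.png',a)
E
```

```text
time: 19.48
eef_pos: [0.5793, -0.2516, 0.0794]
eef_rot: [0.997, 0.078, -0.0, 0.0]
wrist_force: [0.0, -0.3, -0.9]
gripper_width: 0.0202
19.48 [ 579.3 -251.6   79.4] X [ 0.988  0.156 -0.   ] Z [-0.    -0.001 -1.   ] [ 0.01 -0.27 -0.92] 20.2
linear [-0.01, 0.0, 0.01] dr [0.04, 0.02, 0.05]
19.52 [ 579.3 -251.6   79.5] X [ 0.988  0.156 -0.   ] Z [-0.    -0.001 -1.   ] [ 0.85  0.2  -0.41] 19.2
```

View pics/w14.png

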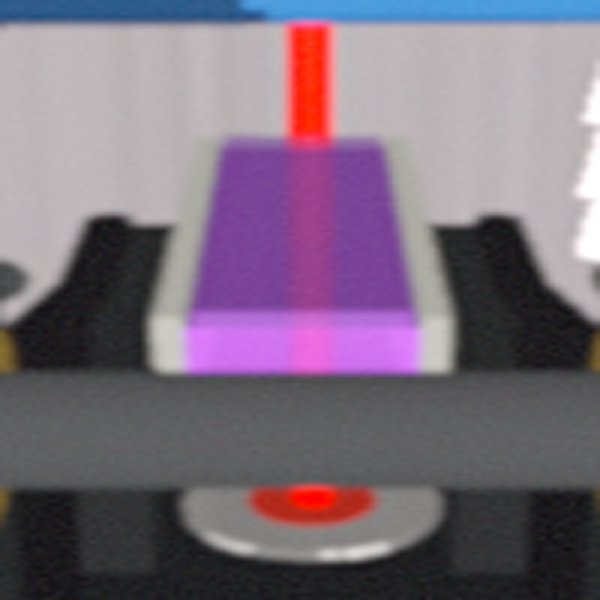

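View pics/t14.png

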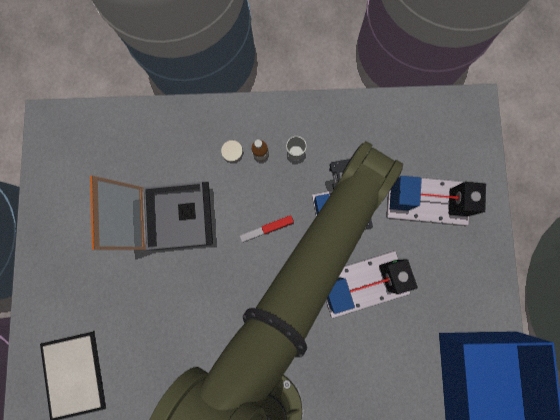

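View pics/s14.png

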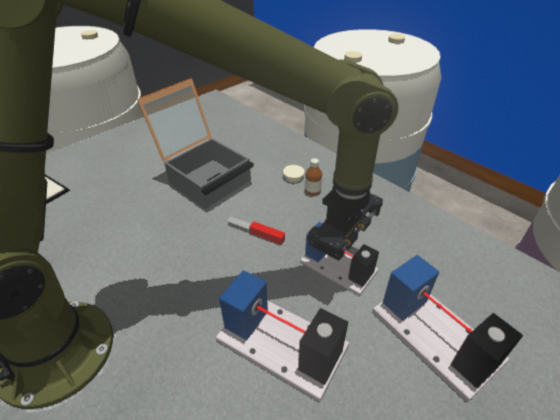

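```bash
python3 -c "
from h import *
show(); print(bot.finish_job()); show()"
```

```text
19.62 [ 579.3 -251.6   79.4] X [ 0.988  0.156 -0.   ] Z [-0.    -0.001 -1.   ] [ 0.22  0.93 -1.9 ] 19.7
the job is handed in; nothing more can be done
None
the job is handed in; nothing more can be done
```

I handed the job in at 19.6 s, with the cell still held in the beam of the smallest photometer. No verdict is reported, so these are my own last checks.

**What I did:**
- Gripped the opener and put its blade about 11 mm into the slot.
- Levered the lid to about 1.87 rad, well past upright, with only the blade touching it.
- Laid the opener flat back where it had been.
- Gripped the cell by its two frosted faces, lifted it out and held it between lamp and detector.

**What the last checks showed:**
- **Lid and opener:** the lid stays open, and the opener lies flat on the bench.
- **Bystanders:** the bottle, beaker and bung look unmoved in the last top picture, though the arm hides part of that area.
- **Grip:** the finger opening reads about 19.7 mm and the tool is vertical.
- **Across the beam:** it passes about 0.5 mm from the middle of the cell, and the yaw matches to about 0.1°.
- **Height:** the robot pose puts the foot at about 40 mm, so the beam crosses about 20 mm above it. The side camera put the cell 4–5 mm higher. I put that mostly down to that camera's row offset and the arm still settling, but did not confirm it.
- **Along the beam:** the views disagreed on where the cell sits in the fingers. It is about 2 mm off by the top view and about 5 mm by the wrist and side views. I corrected for about 4 mm, so expect roughly 2 mm of uncertainty in "midway".

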